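Lock out the instrument bay with its two-legged shackle

ROBOT

A 6-joint arm with a two-finger parallel gripper is mounted at the origin on the work surface. World frame = base frame: x ahead of the robot, y to its left, z up, the work surface at z = 0. Lengths are in m, angles in rad, forces in N, time in s.
With the tool pointing down it reaches from about 0.3 to 1 m from the base axis. Payload 5.1 kg.
Tool frame: the origin (TCP) lies on the mounting face of the last link; the fingertips stand 190 mm ahead of it and the grasp point (between the pads) lies 171 mm ahead of it; x points along the fingers, z is the direction in which the jaws open and shut, and the axes are right-handed (so a half turn about x gives the same grasp; the last joint's range is limited). The gripper opens to 95 mm and grips with 3 to 60 N. Pads are 20 mm wide; open, the fingers measure 119 mm over their backs; the gripper's body (75 mm by 180 mm) begins 59 mm behind the grasp point.
Start: joints at [1.141, 0.124, 1.65, -0, 1.367, -0.083], TCP at [0.221, 0.611, 0.405] pointing down, gripper open.
Joint ranges: [-2.61, 2.61], [-1.02, 2.33], [0.03, 2.71], [-1.35, 4.49], [0.32, 2.68], [-2.91, 2.91]. Speed limits (rad/s): [2.57, 2.57, 3.14, 3.14, 3.14, 3.14].

INTERFACE

Orientations are given as a 3x3 rotation matrix whose columns are the frame's x, y, z axes.
In Python, from plant import * gives the robot as it stands.
- The arm moves only by the tool servo_tool, never from a script. Its argument "steps" is a list of rows, each a list of 7 numbers: the gripper command: -1 is fully open, 1 is shut, values between are in proportion, then the shift along the tool's x, y, z in m, then the turn, a rotation vector about the tool's x, y, z in degrees. In form: [[claw, dx, dy, dz, wx, wy, wz], ...]. A call has 1 to 20 rows; each row is the pose to reach, as a shift and turn from the pose commanded when the call began, along the tool's axes at that moment; what a row does not reach only later rows make up. A row lasts 1/8 s, in which the tool goes at most 62.5 mm and 10.7 degrees, less where a joint would pass 70% of its speed; a pose out of reach is approached as far as the arm can. A call with a gripper value outside its range is refused whole. The fingers move at their own pace and stop on an object; the grip force is fixed at half the most. Time passes only in rows, so rows that repeat a pose let the fingers close. It gives the time, the measured TCP pose, the force and the opening at its end, in the units of the state.
- observe(): the state, without advancing time (a new reading comes with each control period).
- snapshot(name): name is "side" or "top"; returns a dict with "frame" (400x640x3 uint8, red, green, blue), "vertical_fov" (degrees; the focal length in pixels is half the picture's height over the tangent of half this angle, whatever the lens; pixels are square), "cx", "cy" (the principal point, pixels), "camera_from_world" (4x4, takes a point from world to camera coordinates). Camera axes: x right, y up, looking along -z (the intrinsics and any distortion apply to the point x, -y, -z); pixel columns grow to the right and rows downward; lengths in m; the calibration is good to about 2 mm. A picture is of the moment at which its call begins. There is no depth.
- finish_job(): hands the job in, once; it reports no verdict.
Trained networks look in the newest picture that a camera, given by its name, has taken for a name from the list of things; names that differ only in an ending like _2 or _b are one class to them, and where a whole thing is asked for, a point or a joint stands for the part that bears it (a point fixed in the world has none). Each returns a list of dicts, best first, with "confidence" (0 to 1); they miss things now and then, are a little off and sometimes report something else, mostly with a low value. They report only what shows in the picture. A call takes as long as a camera call.
- recognise(camera, query): "point" ([column, row] in pixels, amid what is visible of it).
- silhouettes(camera, query): "mask" (400x640 bool, what is visible of it) and "point" ([column, row] in pixels, amid what is visible of it).
The state is a dict: "clock": time; "qpos": joint angles; "joint_vel": joint speeds; "effort": joint torques, N m; "eef_pos": TCP position; "tcp_rot": TCP orientation; "contact_force": force on the tool from outside, world axes, zero at the start; "moment": the same for the moment, N m; "width": finger opening in m.
Only numpy, scipy, OpenCV 4.12 (cv2) and the standard library are available. Lean on these libraries where they do the work, as an engineer would, in place of code of your own. Each camera call takes 0.05 s, during which the arm holds its last target.

TASK

Lock out the open instrument bay: slide the steel bolt home over the brass lock body, then take the wider of the two loose shackles from its stand, put its legs down through the bolt's eye and into the lock body, and press it down until the hidden pawls click and it stays down by itself. The lock is delicate, so feel for the stop and never push on it with more than about 20 N; leave the narrow spare shackle and everything else where they are.

Things in the scene. Friction and masses are not known exactly. Their poses are not given: they have to be found in the camera images.
- lock: Fixed lock station. Its brass lock body is 36 (x) x 80 (y) x 94 (z) mm; origin under the centre of the brass body, on the table, z up. Two 12 x 12 mm bores go straight down from its top face at y = -22 and +22 mm, x = 0. A white guide block 56 mm wide (x) with steel rails (tops at z = 102 mm) stands at y = 72 to 178 mm and carries the bolt.
- lock_mouth (a point): Middle of the brass top face (z = 94 mm), midway between the bores. Inside, unseen: with the leg tips 14 to 42 mm below this, spring pads begin to push the shackle up, 2.5 N rising to 8.5 N near the click. Passing the pawls takes up to 13 N in all. It clicks with the tips 47 to 75 mm down (differs from lock to lock); a firm stop lies 1 to 2 mm deeper. Not clicked and let go, it rises about 33 mm.
- bolt (a joint): Slide of the steel bolt, m: 0 = drawn back, 0.050 = home at its stop. It moves along the lock's -y as the value grows and needs 2 to 3 N. The bolt is a strip 34 mm wide (x), 5 mm thick, 95 to 100 mm above the table.
- bolt_eye (a point): Centre, on the top face, of the square eye (16 x 16 mm) in the bolt; the bolt's leading end is 14 mm further along the lock's -y. With the bolt home the eye lies right over the lock's +y bore. Axes parallel to the lock's.
- bolt_knob (a point): Centre of the top of the bolt's upright round knob: 16 mm diameter, 28 mm tall, standing on the bolt from z = 100 to 128 mm, 63 mm behind (lock +y of) the eye's centre. Axes parallel to the lock's.
- shackle: The shackle to use, wider and taller: inverted U of 10 mm round steel bar, 54 mm wide over the legs, 116 mm high, 120 g. Origin midway between the tapered tips of its legs (lowest points), legs at y = -22 and +22 mm, z up. Top of the bow: nearly level bar from y = -11 to +11 mm, centre line 110.5 mm above the origin. A notch inside each leg above the tip; either way round fits.
- stand: Fixed grey block, 44 (x) x 80 (y) x 40 (z) mm, in which the wide shackle stands, in two bores 14 x 14 mm and 30 mm deep, leg tips 10 mm above the table; origin under its centre; same axes as the shackle.
- spare: Narrow spare shackle, to be left alone: 38 mm wide, 62 mm high, upright in a like stand of its own; origin midway between its leg tips.
- driver: Screwdriver lying on the table, a bystander.
- jar: Clear jar, 48 mm diameter, 60 mm high, a bystander; origin under its centre.
- knurl: Loose steel knob, 32 mm diameter, 32 mm high, a bystander.
- collar: Aluminium collar, 48 mm diameter, 14 mm high, a bystander.
- beaker: Glass beaker, 64 mm diameter, 70 mm high, a bystander.

How it is judged:
By the outcome, as a careful person would: the job done as asked, in the order asked, and still so for the second after the job is handed in, with the robot touching nothing.
It also fails if it takes over 64 s, if anything falls off the work surface, if the arm or the gripper's body presses on something with over 40 N, if the wrist force passes 120 N, or if a joint passes its speed limit or range.

## Working session

There is one attempt and no reset: what is moved stays moved. The work goes in short steps, Python scripts to look and compute and a tool call to move; the robot and the scene stay as the last step left them, time stands still between calls to the robot, and variables do not carry over. Pictures are saved under pics/ and viewed, and the job is handed in when it is done.

Besides the shell and the picture viewer there is one more tool, called after "Call:" as name(argument=value, ...), one argument or row to a line, values as JSON. servo_tool: Moves the arm, as the interface text tells. Its arguments: {"type":"object","properties":{"steps":{"type":"array","items":{"type":"array","items":{"type":"number"}}}},"required":["steps"]}

```bash
ls; mkdir -p pics
python3 - <<'E'
from plant import *
import cv2
o=observe()
print({k:o[k] for k in o})
for n in("side","top"):
    s=snapshot(n)
    cv2.imwrite(f"pics/{n}0.png",s["frame"][:,:,::-1])
    print(n,s["vertical_fov"],s["cx"],s["cy"],s["camera_from_world"],[k for k in s])
    for q in["lock","bolt_knob","bolt_eye","shackle","stand","spare","lock_mouth","bolt"]:
        print(q,[(r["point"],round(r["confidence"],2)) for r in recognise(n,q)][:3])
E
```

```text
pics
{'clock': 0.0, 'qpos': array([ 1.14141667e+00,  1.24478781e-01,  1.65161006e+00, -2.69135185e-06,
        1.36751025e+00, -8.25624218e-02]), 'joint_vel': array([ 2.30642119e-03, -5.88663530e-04, -6.15605600e-06,  1.02460553e-03,
       -1.08031067e-03, -1.38334805e-03]), 'effort': array([-2.14301843e-03, -4.17603600e+01, -3.59931564e+01,  7.72891939e-02,
        4.93274094e-02, -1.77118045e-04]), 'eef_pos': array([0.22084385, 0.61107883, 0.4035415 ]), 'tcp_rot': array([[-8.32896658e-04, -9.40459435e-01,  3.39904924e-01],
       [-1.82539805e-03,  3.39905906e-01,  9.40457677e-01],
       [-9.99997987e-01,  1.62842269e-04, -1.99981931e-03]]), 'contact_force': array([-0.37933652, -0.47572563, -0.26796182]), 'moment': array([ 0.0300198 ,  0.06092441, -0.00826071]), 'width': 0.09466414113035483}
side 51.04437392714433 326.46552269522425 198.63064397355942 [[-0.95055155 -0.31014574 -0.01616694  0.54130159]
 [ 0.15053116 -0.50563853  0.84951165 -0.12888908]
 [-0.27164705  0.80507099  0.52732209 -0.96604001]
 [ 0.          0.          0.          1.        ]] ['frame', 'vertical_fov', '
[... 224 characters left out ...]
8, 172.2], 0.37)]
spare [([306.3, 287.6], 0.62)]
lock_mouth [([345.7, 186.9], 0.89)]
bolt [([343.5, 173.2], 0.82)]
top 45.09777065175134 321.37526872013814 205.70609727656793 [[-0.02500752 -0.99965593 -0.0079143   0.06350702]
 [ 0.99408453 -0.02570358  0.10552378 -0.56820971]
 [-0.1056909  -0.0052286   0.99438528 -1.27410386]
 [ 0.          0.          0.          1.        ]] ['frame', 'vertical_fov', 'cx', 'cy', 'camera_from_world']
lock [([382.6, 210.4], 0.59)]
bolt_knob [([368.8, 209.8], 0.72), ([438.6, 152.1], 0.62)]
bolt_eye [([366.7, 211.6], 0.64)]
shackle []
stand [([287.1, 228.7], 0.98)]
spare [([221.4, 230.3], 0.58)]
lock_mouth [([380.6, 209.8], 0.65)]
bolt [([364.7, 212.3], 0.86)]
```

View pics/side0.png

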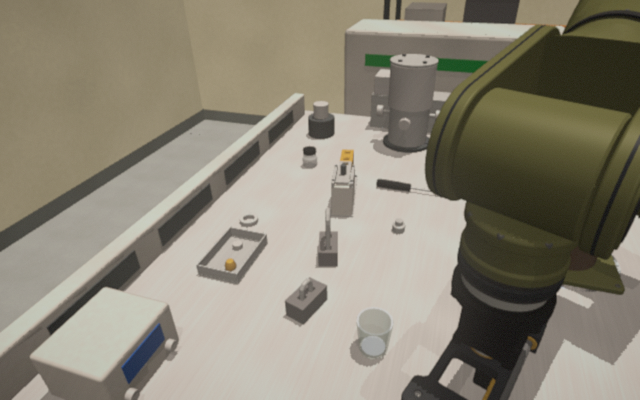

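View pics/top0.png

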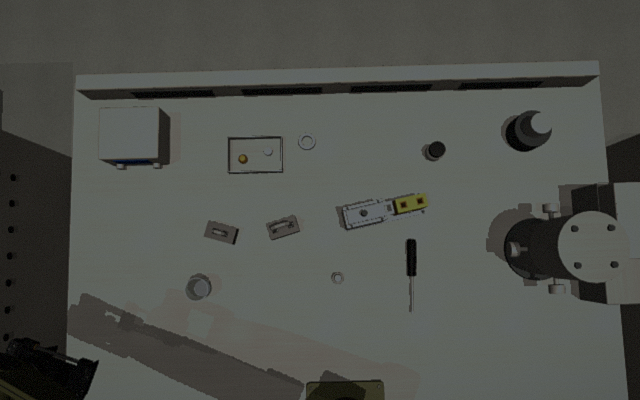

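Run:
```python
import cv2
a=cv2.imread("pics/top0.png")
cv2.imwrite("pics/top0z.png",cv2.resize(a[140:290,190:430],None,fx=3.3,fy=3.3,interpolation=cv2.INTER_CUBIC))
a=cv2.imread("pics/side0.png")
cv2.imwrite("pics/side0z.png",cv2.resize(a[110:330,240:460],None,fx=2.7,fy=2.7,interpolation=cv2.INTER_CUBIC))
```

```text
(no output)
```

View pics/top0z.png

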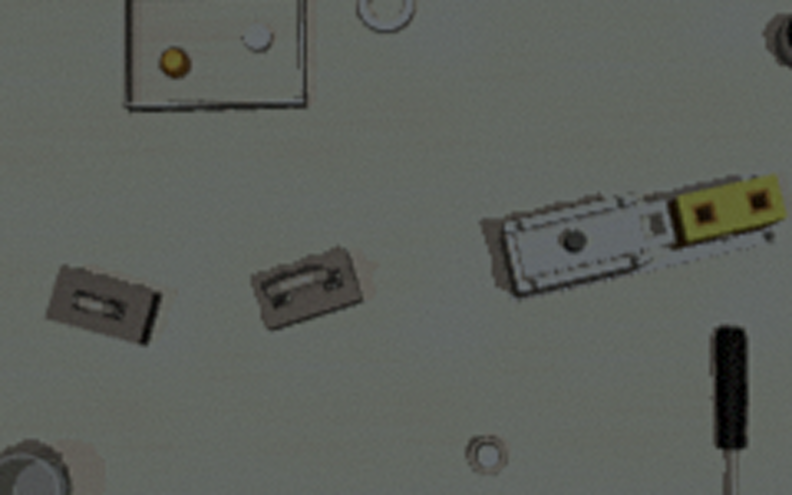

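View pics/side0z.png

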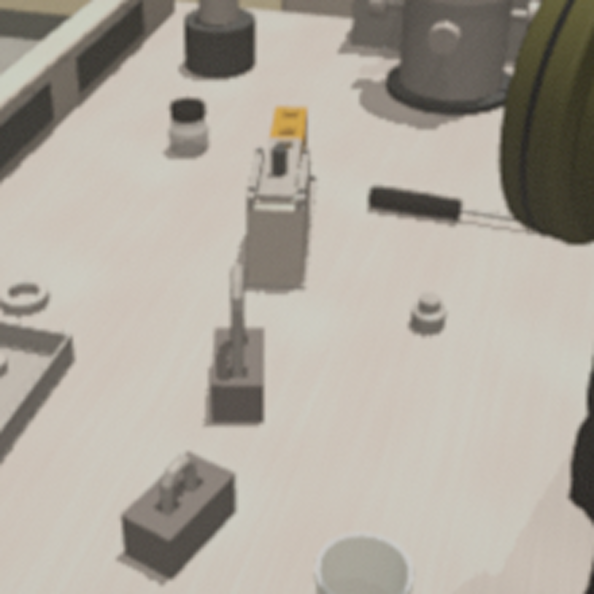

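Run:
```python
import cv2,numpy as np
def z(src,c0,r0,w,h,f,out,g=1.0):
    a=cv2.imread(src)[r0:r0+h,c0:c0+w].astype(float)*g
    a=cv2.resize(np.clip(a,0,255).astype(np.uint8),None,fx=f,fy=f,interpolation=cv2.INTER_CUBIC)
    for i in range(0,w,10): 
        cv2.line(a,(i*f,0),(i*f,6),(0,0,255),1); cv2.putText(a,str(c0+i),(i*f,16),0,.35,(0,0,255),1)
    for i in range(0,h,10): 
        cv2.line(a,(0,i*f),(6,i*f),(0,0,255),1); cv2.putText(a,str(r0+i),(8,i*f+4),0,.35,(0,0,255),1)
    cv2.imwrite(out,a)
z("pics/top0.png",332,185,100,50,8,"pics/t_lock.png",2)
z("pics/top0.png",260,208,45,35,16,"pics/t_sh.png",2)
z("pics/side0.png",320,140,50,80,7,"pics/s_lock.png",1)
z("pics/side0.png",310,200,40,75,8,"pics/s_sh.png",1)
```

```text
(no output)
```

View pics/t_lock.png

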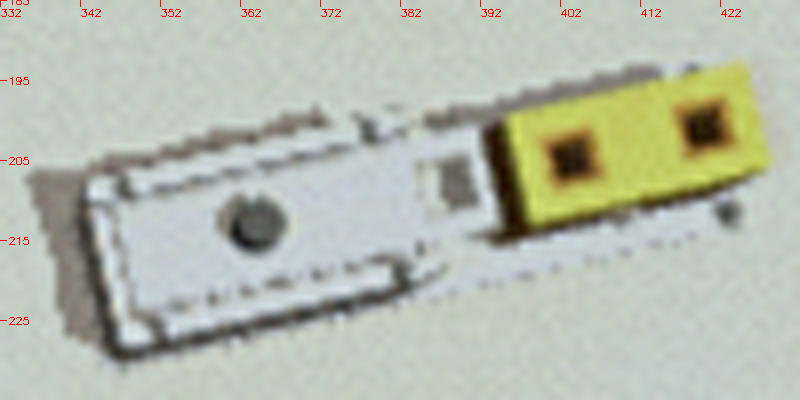

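View pics/t_sh.png

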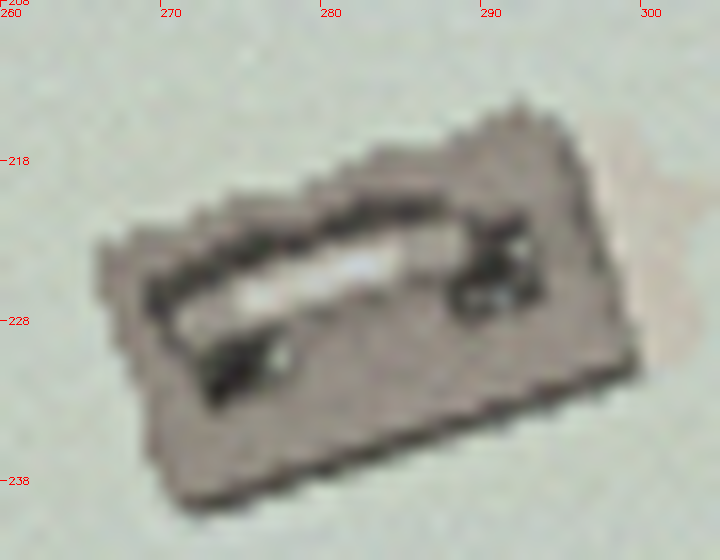

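View pics/s_lock.png

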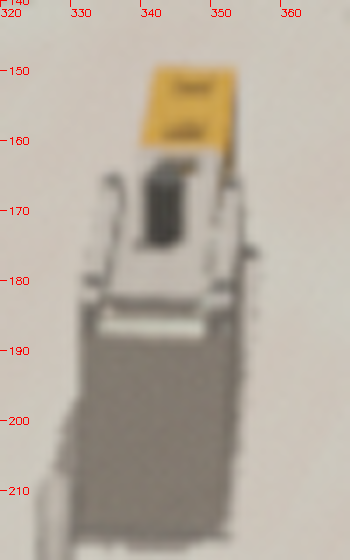

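View pics/s_sh.png

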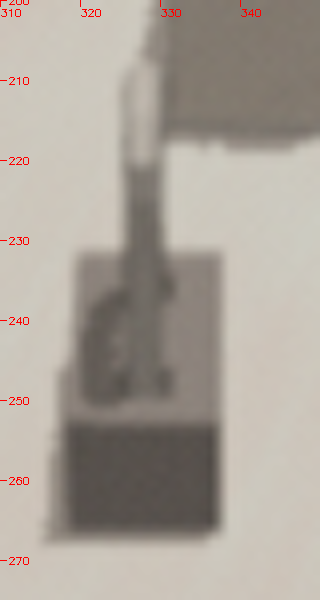

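```bash
cat > h.py <<'E'
from plant import *
import numpy as np, cv2
from scipy.optimize import least_squares
CAM={}
def cam(n,s=None):
    s=s or snapshot(n); f=200/np.tan(np.radians(s["vertical_fov"]/2))
    return dict(f=f,cx=s["cx"],cy=s["cy"],T=np.array(s["camera_from_world"]),frame=s["frame"])
def proj(c,P):
    P=np.atleast_2d(P); p=P@c["T"][:3,:3].T+c["T"][:3,3]
    return np.c_[c["cx"]+c["f"]*p[:,0]/-p[:,2], c["cy"]-c["f"]*p[:,1]/-p[:,2]]
def ray(c,uv,z):
    d=np.array([(uv[0]-c["cx"])/c["f"],-(uv[1]-c["cy"])/c["f"],-1.])
    R=c["T"][:3,:3];o=-R.T@c["T"][:3,3];d=R.T@d
    return o+d*(z-o[2])/d[2]
def fit(cs,obs,x0,z=False):
    # obs: list (cam, local pt, px); returns x,y,yaw
    def res(v):
        r=[]
        for c,l,u in obs:
            a=v[2];p=[v[0]+np.cos(a)*l[0]-np.sin(a)*l[1],v[1]+np.sin(a)*l[0]+np.cos(a)*l[1],l[2]]
            r+=list(proj(cs[c],p)[0]-np.array(u))
        return np.array(r)
    s=least_squares(res,x0,loss="soft_l1",f_scale=.7)
    return s.x,res(s.x).reshape(-1,2)
E
cat > fit1.py <<'E'
from h import *
cs={n:cam(n) for n in("top","side")}
for u,z in[((403.2,204.3),.094),((419.7,200.4),.094),((388.8,207.8),.1),((363.8,212.3),.128),((279.6,225),.1205)]:print(ray(cs["top"],u,z).round(4))
T,S="top","side"
L=[(T,(0,22,.094),(403.2,204.3)),(T,(0,-22,.094),(419.7,200.4)),(T,(18,40,94),(394.7,198.7)),(T,(18,-40,94),(425.3,192.3)),(T,(-18,-40,94),(428,204.9)),(T,(-18,40,94),(397.4,213)),
(S,(18,-40,94),(341.6,149.1)),(S,(-18,-40,94),(353.4,149.2)),(S,(-18,40,94),(351.6,160.6)),(S,(18,40,94),(339.9,160.4))]
sc=lambda l:[(c,(np.array(p)/1000 if abs(p[2])>1 else np.array([p[0]/1000,p[1]/1000,p[2]])),u) for c,p,u in l]
for name,sub in(("top",L[:6]),("side",L[6:]),("both",L)):
    v,r=fit(cs,sc(sub),[.57,-.08,.2]);print("lock",name,v.round(4),r.round(1).tolist())
St=[(T,(22,40,40),(266.1,222.8)),(T,(22,-40,40),(292,214.1)),(T,(-22,-40,40),(299.5,229.8)),(T,(-22,40,40),(271.4,238.8)),
(S,(22,-40,40),(319.3,231.1)),(S,(-22,-40,40),(337,231.1)),(S,(-22,40,40),(336.8,252.4)),(S,(22,40,40),(318,252.6))]
for name,sub in(("top",St[:4]),("side",St[4:]),("both",St)):
    v,r=fit(cs,sc(sub),[.57,.12,.2]);print("stand",name,v.round(4),r.round(1).tolist())
E
python3 fit1.py
```

```text
[ 0.5611 -0.1618  0.094 ]
[ 0.5701 -0.2046  0.094 ]
[ 0.5524 -0.1237  0.1   ]
[ 0.54  -0.057  0.128]
[0.5141 0.1546 0.1205]
lock top [ 0.5657 -0.1831  0.197 ] [[-0.1, -0.1], [0.0, 0.0], [-0.1, 0.2], [-0.5, -0.2], [0.2, 0.8], [0.5, -0.5]]
lock side [ 0.5654 -0.1813  0.2109] [[-0.1, -0.5], [0.1, -0.3], [0.5, 0.4], [-0.5, 0.2]]
lock both [ 0.5658 -0.1829  0.2027] [[-0.2, -0.1], [-0.1, -0.1], [-0.2, 0.3], [-0.6, -0.3], [0.2, 0.6], [0.5, -0.4], [0.0, -0.8], [0.3, -0.5], [0.4, 0.2], [-0.6, -0.1]]
stand top [0.5157 0.154  0.2922] [[-0.2, 0.4], [2.4, -0.2], [-0.1, -0.3], [-0.5, 0.1]]
stand side [0.5139 0.1585 0.2931] [[-0.5, -0.1], [0.4, -0.1], [0.6, 0.2], [-0.5, -0.1]]
stand both [0.515  0.1563 0.295 ] [[-1.0, 0.8], [1.5, 0.1], [-1.0, -0.1], [-1.3, 0.4], [-0.7, -0.7], [0.2, -0.7], [0.4, -0.5], [-0.7, -0.8]]
```

Call:
servo_tool(
  steps=[
    [-1,0.05,-0.527,-0.521,-31.4,0,0],
    [-1,0.05,-0.527,-0.521,-31.4,0,0],
    [-1,0.05,-0.527,-0.521,-31.4,0,0],
    [-1,0.05,-0.527,-0.521,-31.4,0,0],
    [-1,0.05,-0.527,-0.521,-31.4,0,0],
    [-1,0.05,-0.527,-0.521,-31.4,0,0],
    [-1,0.05,-0.527,-0.521,-31.4,0,0],
    [-1,0.05,-0.527,-0.521,-31.4,0,0],
    [-1,0.05,-0.527,-0.521,-31.4,0,0],
    [-1,0.05,-0.527,-0.521,-31.4,0,0],
    [-1,0.05,-0.527,-0.521,-31.4,0,0],
    [-1,0.05,-0.527,-0.521,-31.4,0,0],
    [-1,0.05,-0.527,-0.521,-31.4,0,0],
    [-1,0.05,-0.527,-0.521,-31.4,0,0],
    [-1,0.05,-0.527,-0.521,-31.4,0,0],
    [-1,0.05,-0.527,-0.521,-31.4,0,0],
  ],
)

```text
clock: 3.0
eef_pos: [0.5392, -0.0567, 0.355]
tcp_rot: [[0.0, -0.979, -0.202], [0.0, -0.202, 0.979], [-1.0, -0.0, -0.0]]
contact_force: [0.0, 0.0, -0.0]
width: 0.0948
```

```bash
cat >> h.py <<'E'
def st():
    o=observe(); R=np.array(o["tcp_rot"]);p=np.array(o["eef_pos"])
    print("t",round(o["clock"],2),"p",p.round(4),"jaw",np.degrees(np.arctan2(R[1,2],R[0,2])).round(2),"tilt",R[:2,0].round(4),"F",np.array(o["contact_force"]).round(2),"M",np.array(o["moment"]).round(2),"w",round(o["width"],4),"q6",round(o["qpos"][5],2))
    return p,R,o
def shift(target,yaw=None):
    p,R,o=st(); d=R.T@(np.array(target)-p)
    print("shift",d.round(4),"wx", None if yaw is None else -(yaw-np.degrees(np.arctan2(R[1,2],R[0,2]))))
E
python3 -c "
from h import *
shift((.540,-.058,.298),101.6)
s=snapshot('side');cv2.imwrite('pics/s1.png',s['frame'][:,:,::-1])
c=cam('side',s);p,R,o=st();print(proj(c,[p+R[:,0]*.19,p+R[:,0]*.171]))"
```

```text
t 3.0 p [ 0.5392 -0.0567  0.355 ] jaw 101.63 tilt [0.0004 0.    ] F [ 0.    0.03 -0.02] M [ 0.    0.   -0.01] w 0.0948 q6 -1.98
shift [ 0.057  -0.0005 -0.0015] wx 0.03175929483607831
t 3.05 p [ 0.5392 -0.0568  0.355 ] jaw 101.62 tilt [ 0.0004 -0.0001] F [ 0.29 -0.04  0.03] M [0.06 0.04 0.  ] w 0.0954 q6 -1.98
[[343.51340728 151.24245545]
 [343.55596007 144.424665  ]]
```

View pics/s1.png

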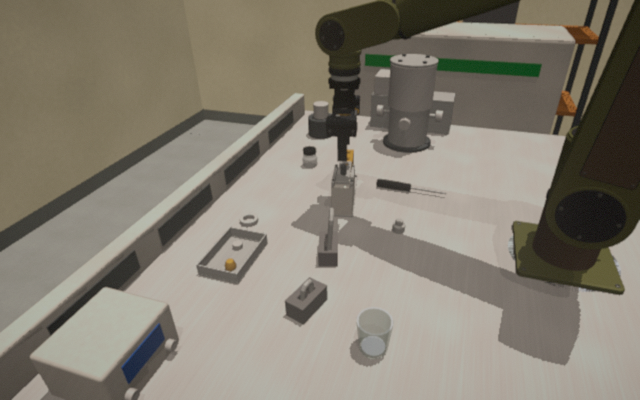

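Call:
servo_tool(
  steps=[
    [-1,0.03,-0.0005,-0.0015,0,0,0],
    [-1,0.045,-0.0005,-0.0015,0,0,0],
    [-1,0.057,-0.0005,-0.0015,0,0,0],
    [-1,0.057,-0.0005,-0.0015,0,0,0],
    [0.2,0.057,-0.0005,-0.0015,0,0,0],
    [0.5,0.057,-0.0005,-0.0015,0,0,0],
    [0.6,0.057,-0.0005,-0.0015,0,0,0],
    [1,0.057,-0.0005,-0.0015,0,0,0],
    [1,0.057,-0.0005,-0.0015,0,0,0],
    [1,0.057,-0.0005,-0.0015,0,0,0],
  ],
)

```text
clock: 4.3
eef_pos: [0.5403, -0.0592, 0.2978]
tcp_rot: [[0.0, -0.98, -0.2], [-0.0, -0.2, 0.98], [-1.0, -0.0, -0.0]]
contact_force: [-0.7, 0.5, -0.4]
width: 0.0406
```

```bash
python3 -c "
from h import *
st()"
```

```text
t 4.3 p [ 0.5403 -0.0592  0.2978] jaw 101.53 tilt [ 0. -0.] F [-0.75  0.49 -0.43] M [ 0.01  0.01 -0.05] w 0.0406 q6 -1.98
```

Call:
servo_tool(
  steps=[
    [1,0,0,0,0,0,0],
    [1,0,0,0,0,0,0],
    [1,0,0,0,0,0,0],
    [1,0,0,0,0,0,0],
  ],
)

```text
clock: 4.8
eef_pos: [0.5403, -0.0591, 0.2977]
tcp_rot: [[-0.0, -0.98, -0.2], [0.0, -0.2, 0.98], [-1.0, 0.0, 0.0]]
contact_force: [-0.3, 0.2, 0.6]
width: 0.0151
```

```bash
python3 -c "
from h import *
st()"
```

```text
t 4.8 p [ 0.5403 -0.0591  0.2977] jaw 101.53 tilt [-0.0002  0.0004] F [-0.25  0.21  0.6 ] M [0.21 0.06 0.03] w 0.0151 q6 -1.98
```

Call:
servo_tool(
  steps=[
    [1,0,0,-0.006,0,0,0],
    [1,0,0,-0.012,0,0,0],
    [1,0,0,-0.018,0,0,0],
    [1,0,0,-0.024,0,0,0],
    [1,0,0,-0.029,0,0,0],
    [1,0,0,-0.033,0,0,0],
    [1,0,0,-0.035,0,0,0],
    [1,0,0,-0.036,0,0,0],
  ],
)

```text
clock: 5.8
eef_pos: [0.5475, -0.0946, 0.2977]
tcp_rot: [[0.0, -0.98, -0.2], [-0.0, -0.2, 0.98], [-1.0, 0.0, -0.0]]
contact_force: [-0.9, 1.7, 0.4]
width: 0.0151
```

```bash
python3 -c "
from h import *
p,R,o=st();print(R.T@o['contact_force'])"
```

```text
t 5.8 p [ 0.5475 -0.0946  0.2977] jaw 101.52 tilt [ 0. -0.] F [-0.85  1.75  0.42] M [ 0.46 -0.04 -0.03] w 0.0151 q6 -2.04
[-0.42351784  0.48884335  1.88201123]
```

Friction only, ~2 N. Go on 1 mm at a time.

Call:
servo_tool(
  steps=[
    [1,0,0,-0.001,0,0,0],
    [1,0,0,-0.002,0,0,0],
    [1,0,0,-0.003,0,0,0],
  ],
)

```text
clock: 6.18
eef_pos: [0.5481, -0.0974, 0.2977]
tcp_rot: [[-0.0, -0.98, -0.2], [0.0, -0.2, 0.98], [-1.0, 0.0, 0.0]]
contact_force: [1.0, 1.8, 0.7]
width: 0.0152
```

Call:
servo_tool(
  steps=[
    [1,0,0,-0.001,0,0,0],
  ],
)

```text
clock: 6.3
eef_pos: [0.5483, -0.0984, 0.2977]
tcp_rot: [[-0.0, -0.98, -0.2], [0.0, -0.2, 0.98], [-1.0, 0.0, 0.0]]
contact_force: [0.2, 3.6, 0.2]
width: 0.0153
```

Call:
servo_tool(
  steps=[
    [1,0,0,-0.001,0,0,0],
  ],
)

```text
clock: 6.42
eef_pos: [0.5485, -0.0994, 0.2978]
tcp_rot: [[0.0, -0.98, -0.2], [0.0, -0.2, 0.98], [-1.0, -0.0, -0.0]]
contact_force: [-0.6, 2.0, -0.2]
width: 0.0151
```

Call:
servo_tool(
  steps=[
    [1,0,0,-0.0007,0,0,0],
  ],
)

```text
clock: 6.55
eef_pos: [0.5486, -0.1, 0.2978]
tcp_rot: [[-0.0, -0.98, -0.2], [0.0, -0.2, 0.98], [-1.0, 0.0, 0.0]]
contact_force: [0.3, 4.6, 0.6]
width: 0.0151
```

Call:
servo_tool(
  steps=[
    [1,0,0,-0.0007,0,0,0],
  ],
)

```text
clock: 6.68
eef_pos: [0.5487, -0.1003, 0.2977]
tcp_rot: [[-0.001, -0.98, -0.2], [0.002, -0.2, 0.98], [-1.0, 0.0, 0.002]]
contact_force: [-0.7, 6.7, 0.5]
width: 0.0153
```

Call:
servo_tool(
  steps=[
    [1,0,0,-0.0007,0,0,0],
  ],
)

```text
clock: 6.8
eef_pos: [0.5488, -0.1006, 0.2977]
tcp_rot: [[-0.001, -0.98, -0.2], [0.003, -0.2, 0.98], [-1.0, 0.0, 0.003]]
contact_force: [-1.5, 8.2, 1.4]
width: 0.015
```

Call:
servo_tool(
  steps=[
    [1,0,0,0.001,0,0,0],
    [-1,0,0,0.001,0,0,0],
    [-1,0,0,0.001,0,0,0],
    [-1,0,0,0.001,0,0,0],
    [-1,0,0,0.001,0,0,0],
    [-1,0,0,0.001,90,0,0],
    [-1,0,0,0.001,90,0,0],
    [-1,0,0,0.001,90,0,0],
    [-1,0,0,0.001,90,0,0],
    [-1,0,0,0.001,90,0,0],
    [-1,0,0,0.001,90,0,0],
    [-1,0,0,0.001,90,0,0],
    [1,0,0,0.001,90,0,0],
    [1,0,0,0.001,90,0,0],
    [1,0,0,0.001,90,0,0],
    [1,0,0,0.001,90,0,0],
    [1,0,0,0.001,90,0,0],
  ],
)

```text
clock: 8.93
eef_pos: [0.5487, -0.1005, 0.2978]
tcp_rot: [[-0.0, -0.2, 0.98], [-0.0, 0.98, 0.2], [-1.0, -0.0, -0.0]]
contact_force: [-0.0, 0.2, 0.0]
width: 0.0507
```

```bash
python3 -c "
from h import *
st()"
```

```text
t 8.93 p [ 0.5487 -0.1005  0.2978] jaw 11.56 tilt [-0.     -0.0001] F [-0.02  0.16  0.04] M [-0.06 -0.   -0.05] w 0.0507 q6 -0.48
```

Call:
servo_tool(
  steps=[
    [1,0,0,0,0,0,0],
    [1,0,0,0,0,0,0],
    [1,0,0,0,0,0,0],
    [1,0,0,0,0,0,0],
    [1,0,0,0,0,0,0],
  ],
)

```text
clock: 9.55
eef_pos: [0.5489, -0.1004, 0.2978]
tcp_rot: [[0.001, -0.2, 0.98], [0.0, 0.98, 0.2], [-1.0, -0.0, 0.001]]
contact_force: [3.4, 0.6, -0.9]
width: 0.0153
```

```bash
python3 -c "
from h import *
p,R,o=st();print(p+R[:,0]*.178)
for n in('side','top'):
  s=snapshot(n);cv2.imwrite('pics/%s2.png'%n,s['frame'][:,:,::-1])
st()"
```

```text
t 9.55 p [ 0.5489 -0.1004  0.2978] jaw 11.53 tilt [0.0012 0.0001] F [ 3.36  0.61 -0.91] M [ 0.05 -0.41 -0.01] w 0.0153 q6 -0.48
[ 0.54915617 -0.10035471  0.11981074]
t 9.65 p [ 0.5489 -0.1004  0.2978] jaw 11.53 tilt [0.0011 0.0001] F [ 3.87  0.91 -1.89] M [ 0.04 -0.58  0.  ] w 0.0153 q6 -0.48
```

```bash
python3 -c "
from h import *
shift((.5143,.1555,.353),-73.3)"
```

```text
t 9.65 p [ 0.5489 -0.1004  0.2978] jaw 11.53 tilt [0.0011 0.0001] F [ 3.87  0.91 -1.89] M [ 0.04 -0.58  0.  ] w 0.0153 q6 -0.48
shift [-0.0552  0.2576  0.0173] wx 84.83190143086193
```

View pics/top2.png

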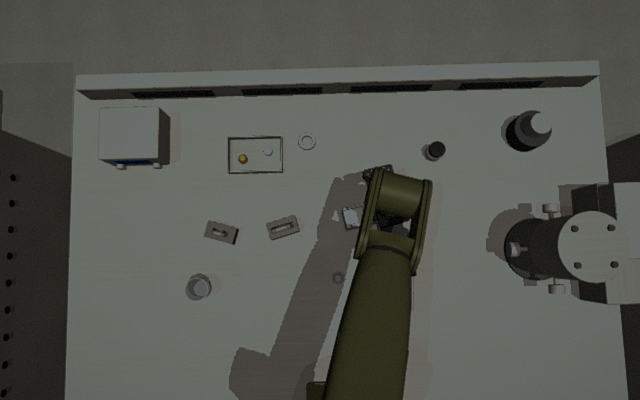

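Call:
servo_tool(
  steps=[
    [-1,0,0,0,0,0,0],
    [-1,0,0,0,0,0,0],
    [-1,0,0,0,0,0,0],
    [-1,-0.03,0,0,0,0,0],
    [-1,-0.055,0,0,0,0,0],
    [-1,-0.055,0.258,0.0175,84.8,0,0],
    [-1,-0.055,0.258,0.0175,84.8,0,0],
    [-1,-0.055,0.258,0.0175,84.8,0,0],
    [-1,-0.055,0.258,0.0175,84.8,0,0],
    [-1,-0.055,0.258,0.0175,84.8,0,0],
    [-1,-0.055,0.258,0.0175,84.8,0,0],
    [-1,-0.055,0.258,0.0175,84.8,0,0],
    [-1,-0.055,0.258,0.0175,84.8,0,0],
    [-1,-0.055,0.258,0.0175,84.8,0,0],
    [-1,-0.055,0.258,0.0175,84.8,0,0],
  ],
)

```text
clock: 11.52
eef_pos: [0.5142, 0.1558, 0.3528]
tcp_rot: [[-0.0, 0.957, 0.288], [-0.0, 0.288, -0.957], [-1.0, -0.0, 0.0]]
contact_force: [0.6, -0.4, 0.5]
width: 0.0951
```

```bash
python3 -c "
from h import *
shift((.5143,.1555,.256),-73.3)
s=snapshot('top');cv2.imwrite('pics/top3.png',s['frame'][:,:,::-1])
a=np.clip(s['frame'][180:260,330:440,::-1]*2.0,0,255).astype(np.uint8);cv2.imwrite('pics/top3z.png',cv2.resize(a,None,fx=7,fy=7,interpolation=cv2.INTER_CUBIC))
s=snapshot('side');a=s['frame'][120:300,280:400,::-1];cv2.imwrite('pics/side3z.png',cv2.resize(a,None,fx=3.3,fy=3.3,interpolation=cv2.INTER_CUBIC))
"
```

```text
t 11.53 p [0.5142 0.1558 0.3528] jaw -73.23 tilt [-0.0002 -0.0002] F [ 0.63 -0.41  0.55] M [-0.08  0.13 -0.03] w 0.0951 q6 1.47
shift [0.0968 0.     0.0003] wx 0.06587855684983879
```

View pics/top3z.png

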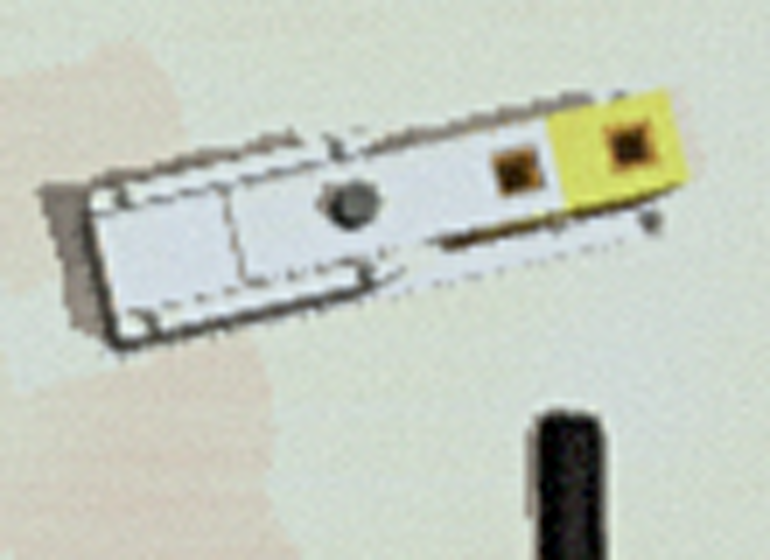

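View pics/side3z.png

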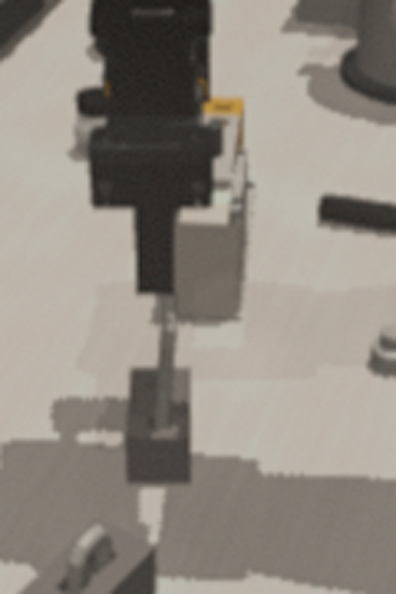

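```bash
python3 -c "
from h import *
c=cam('side');t=cam('top')
a=.292
for y in(-22,-11,0,11,22):
  for z in ((.126,) if abs(y)<12 else (.11,.04)):
    P=[.5143-np.sin(a)*y/1e3,.1555+np.cos(a)*y/1e3,z];print(y,z,proj(c,P),proj(t,P))
p,R,o=st()
for s in(-.053,.053):print(proj(c,p+R[:,0]*.19+R[:,2]*s))
"
```

```text
-22 0.11 [[327.77454916 209.77672451]] [[287.91943969 222.48137021]]
-22 0.04 [[328.20979356 234.82227428]] [[289.93145081 224.33425813]]
-11 0.126 [[327.56573545 206.45815496]] [[283.23860806 223.39894077]]
0 0.126 [[327.45910721 209.19746202]] [[279.04836949 224.77073329]]
11 0.126 [[327.35027728 211.99333147]] [[274.85618431 226.14316309]]
22 0.11 [[327.35183385 220.99533234]] [[271.37379339 227.8986171 ]]
22 0.04 [[327.82095013 246.59542418]] [[274.28106983 229.46056351]]
t 11.72 p [0.5143 0.1558 0.3528] jaw -73.24 tilt [-0.0001 -0.    ] F [1.41 0.04 0.81] M [-0.09  0.08  0.02] w 0.0948 q6 1.47
[[326.6192496  208.46979643]]
[[327.68919007 182.59198222]]
```

```bash
python3 -c "
from h import *
s=snapshot('side');b=s['frame'][195:275,300:360,::-1];a=cv2.imread('pics/side0.png')[195:275,300:360];d=cv2.imread('pics/side2.png')[195:275,300:360]
cv2.imwrite('pics/cmp.png',cv2.resize(np.hstack([a,d,b]),None,fx=4.4,fy=6,interpolation=cv2.INTER_CUBIC))"
```

```text
(no output)
```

View pics/cmp.png

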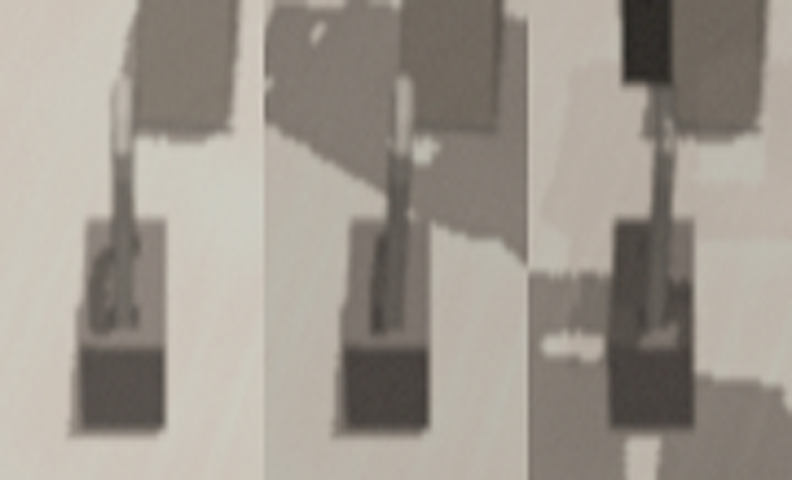

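Call:
servo_tool(
  steps=[
    [-1,0.04,-0.004,0,0,0,0],
    [-1,0.08,-0.004,0,0,0,0],
    [-0.2,0.097,-0.004,0,0,0,0],
    [0.3,0.097,-0.004,0,0,0,0],
    [1,0.097,-0.004,0,0,0,0],
    [1,0.097,-0.004,0,0,0,0],
    [1,0.097,-0.004,0,0,0,0],
    [1,0.097,-0.004,0,0,0,0],
    [1,0.097,-0.004,0,0,0,0],
  ],
)

```text
clock: 12.9
eef_pos: [0.511, 0.1549, 0.2569]
tcp_rot: [[0.002, 0.958, 0.288], [0.001, 0.288, -0.958], [-1.0, 0.002, -0.0]]
contact_force: [0.2, -0.4, 5.5]
width: 0.0534
```

```bash
python3 -c "
from h import *
p,R,o=st();print(p+R[:,0]*.171, R.T@o['contact_force'])
s=snapshot('side');b=s['frame'][160:280,290:370,::-1]
cv2.imwrite('pics/s4.png',cv2.resize(b,None,fx=5,fy=5,interpolation=cv2.INTER_CUBIC))"
```

```text
t 12.9 p [0.511  0.1549 0.2569] jaw -73.27 tilt [0.0022 0.0008] F [ 0.22 -0.36  5.53] M [0.19 0.14 0.04] w 0.0534 q6 1.47
[0.51135228 0.15502298 0.08593433] [-5.52477479  0.12494896  0.40394382]
```

View pics/s4.png

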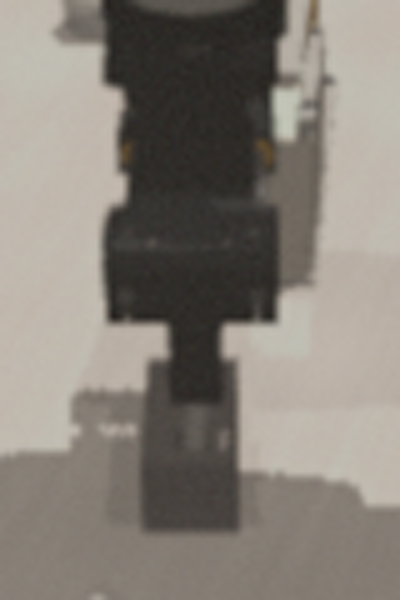

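Call:
servo_tool(
  steps=[
    [-1,0,0,0,0,0,0],
    [-1,0,0,0,0,0,0],
    [-1,0,0,0,0,0,0],
    [-1,0,0,0,-20,0,0],
    [-1,0,0,0,-90,0,0],
    [-1,0,0,0,-90,0,0],
    [-1,0,0,0,-90,0,0],
    [-1,0,0,0,-90,0,0],
    [-1,0,0,0,-90,0,0],
    [-1,0,0,0,-90,0,0],
    [-1,0,0,0,-90,0,0],
    [-1,0,0,0,-90,0,0],
    [-1,-0.028,0.0048,0.013,-90,0,0],
    [-1,-0.028,0.0048,0.013,-90,0,0],
  ],
)

```text
clock: 14.7
eef_pos: [0.5199, 0.1434, 0.2857]
tcp_rot: [[0.004, -0.287, 0.958], [0.001, 0.958, 0.287], [-1.0, -0.001, 0.004]]
contact_force: [-0.1, -0.3, 0.2]
width: 0.095
```

```bash
python3 -c "
from h import *
shift((.5188,.1436,.284),16.75)
for n,(r,c) in dict(side=(160,290),top=(190,240)).items():
  s=snapshot(n);b=s['frame'][r:r+100,c:c+80,::-1]*(1 if n=='side' else 1);cv2.imwrite('pics/%s5.png'%n,cv2.resize(b,None,fx=5,fy=5,interpolation=cv2.INTER_CUBIC))"
```

```text
t 14.7 p [0.5199 0.1434 0.2857] jaw 16.67 tilt [0.0044 0.0007] F [-0.14 -0.33  0.24] M [-0.12  0.06  0.05] w 0.095 q6 -0.12
shift [ 0.0017  0.0005 -0.001 ] wx -0.0783691370949775
```

View pics/side5.png

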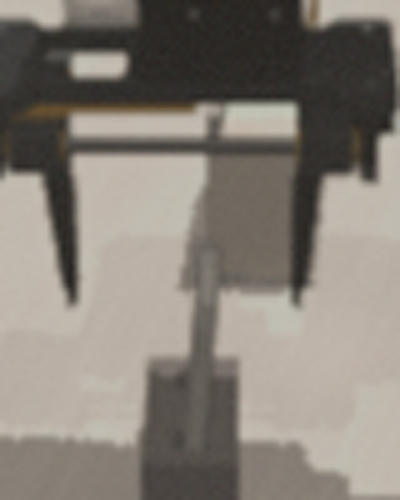

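Call:
servo_tool(
  steps=[
    [1,0,0,0,0,0,0],
    [1,0,0,0,0,0,0],
    [1,0,0,0,0,0,0],
    [1,0,0,0,0,0,0],
    [1,0,0,0,0,0,0],
    [1,0,0,0,0,0,0],
    [1,0,0,0,0,0,0],
    [1,0,0,0,0,0,0],
    [1,0,0,0,0,0,0],
    [1,0,0,0,0,0,0],
  ],
)

```text
clock: 16.05
eef_pos: [0.5188, 0.1437, 0.2838]
tcp_rot: [[0.0, -0.288, 0.958], [0.0, 0.958, 0.288], [-1.0, -0.0, 0.0]]
contact_force: [-0.1, 0.0, 0.3]
width: 0.0094
```

```bash
python3 -c "
from h import *
shift((.5188,.1436,.284),16.75)
for n,(r,c) in dict(side=(160,290),top=(190,240)).items():
  s=snapshot(n);b=s['frame'][r:r+100,c:c+80,::-1]*(1 if n=='side' else 1);cv2.imwrite('pics/%s6.png'%n,cv2.resize(b,None,fx=5,fy=5,interpolation=cv2.INTER_CUBIC))"
```

```text
t 16.05 p [0.5188 0.1437 0.2838] jaw 16.73 tilt [0.0002 0.    ] F [-0.13  0.03  0.31] M [-0.06 -0.01 -0.02] w 0.0094 q6 -0.12
shift [-0.0002 -0.     -0.    ] wx -0.016500265927955837
```

View pics/side6.png

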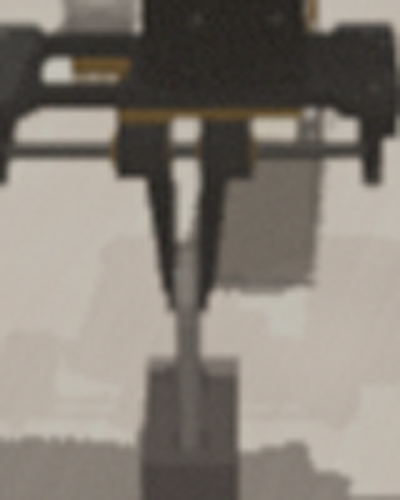

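Call:
servo_tool(
  steps=[
    [1,-0.01,0,0,0,0,0],
    [1,-0.03,0,0,0,0,0],
    [1,-0.06,0,0,0,0,0],
    [1,-0.1,0,0,0,0,0],
    [1,-0.14,0,0,0,0,0],
    [1,-0.14,-0.05,-0.007,0,0,0],
    [1,-0.14,-0.1,-0.015,1,0,0],
    [1,-0.14,-0.15,-0.022,2,0,0],
    [1,-0.14,-0.2,-0.03,3,0,0],
    [1,-0.14,-0.25,-0.037,4,0,0],
    [1,-0.14,-0.3,-0.045,5,0,0],
    [1,-0.14,-0.33,-0.049,5.25,0,0],
    [1,-0.14,-0.34,-0.05,5.25,0,0],
    [1,-0.14,-0.34,-0.05,5.25,0,0],
    [1,-0.14,-0.34,-0.05,5.25,0,0],
  ],
)

```text
clock: 18.02
eef_pos: [0.5687, -0.1953, 0.4241]
tcp_rot: [[0.0, -0.2, 0.98], [0.0, 0.98, 0.2], [-1.0, 0.0, 0.0]]
contact_force: [-0.6, 0.2, -2.2]
width: 0.009
```

```bash
python3 -c "
from h import *
shift((.5687,-.1960,.389),11.46)
for n,(r,c) in dict(side=(70,300),top=(150,380)).items():
  s=snapshot(n);b=np.clip(s['frame'][r:r+110,c:c+100,::-1]*(1. if n=='side' else 2),0,255).astype(np.uint8);cv2.imwrite('pics/%s7.png'%n,cv2.resize(b,None,fx=5,fy=5,interpolation=cv2.INTER_CUBIC))"
```

```text
t 18.02 p [ 0.5687 -0.1953  0.4241] jaw 11.55 tilt [0.0002 0.0003] F [-0.6   0.22 -2.16] M [-0.03  0.07 -0.04] w 0.009 q6 -0.62
shift [ 0.0351 -0.0007 -0.0002] wx 0.08836550710693558
```

View pics/side7.png

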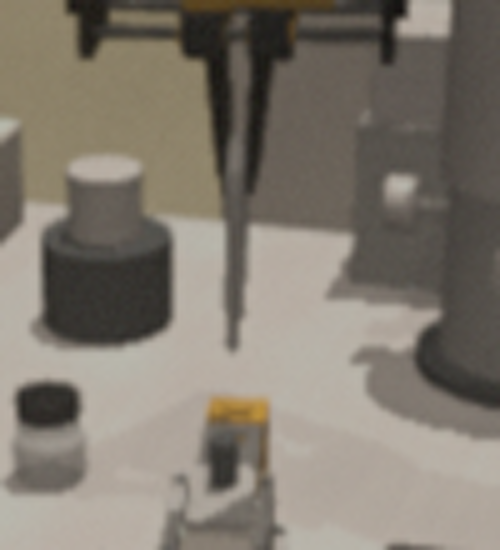

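```bash
python3 -c "
from h import *
p,R,o=st();c=cam('side')
C=p+R[:,1]*.013-np.array([0,0,.2738])
for y in(-.022,.022):
  for z in(0,.1):print(y,z,proj(c,C+R[:,1]*y+[0,0,z]))
"
```

```text
t 18.12 p [ 0.5687 -0.1952  0.424 ] jaw 11.57 tilt [0.0002 0.0002] F [ 1.17 -0.42 -2.02] M [-0.08  0.1   0.04] w 0.0096 q6 -0.62
-0.022 0 [[347.23918292 133.42258524]]
-0.022 0.1 [[347.60179591  99.58754197]]
0.022 0 [[346.11261848 139.63762223]]
0.022 0.1 [[346.434065   104.97154059]]
```

Call:
servo_tool(
  steps=[
    [1,0.02,-0.0007,-0.0002,0.1,0,0],
    [1,0.038,-0.0007,-0.0002,0.1,0,0],
    [1,0.044,-0.0007,-0.0002,0.1,0,0],
    [1,0.047,-0.0007,-0.0002,0.1,0,0],
    [1,0.05,-0.0007,-0.0002,0.1,0,0],
  ],
)

```text
clock: 18.8
eef_pos: [0.5689, -0.1972, 0.374]
tcp_rot: [[0.001, -0.197, 0.98], [-0.0, 0.98, 0.197], [-1.0, -0.0, 0.001]]
contact_force: [0.0, 0.1, -1.8]
width: 0.0096
```

Call:
servo_tool(
  steps=[
    [1,0.002,0,0,0,0,0],
    [1,0.004,0,0,0,0,0],
  ],
)

```text
clock: 19.05
eef_pos: [0.5688, -0.1972, 0.3701]
tcp_rot: [[0.001, -0.197, 0.98], [-0.0, 0.98, 0.197], [-1.0, -0.001, 0.001]]
contact_force: [-0.2, 0.3, -2.4]
width: 0.0097
```

Call:
servo_tool(
  steps=[
    [1,0.0015,0,0,0,0,0],
    [1,0.0025,0,0,0,0,0],
  ],
)

```text
clock: 19.3
eef_pos: [0.5687, -0.1971, 0.3673]
tcp_rot: [[0.0, -0.197, 0.98], [-0.0, 0.98, 0.197], [-1.0, -0.0, 0.0]]
contact_force: [-0.6, -0.1, -1.3]
width: 0.0094
```

Call:
servo_tool(
  steps=[
    [1,0.0015,0,0,0,0,0],
    [1,0.0025,0,0,0,0,0],
  ],
)

```text
clock: 19.55
eef_pos: [0.5687, -0.1971, 0.3647]
tcp_rot: [[-0.0, -0.197, 0.98], [0.0, 0.98, 0.197], [-1.0, 0.0, -0.0]]
contact_force: [-0.5, -0.7, -2.0]
width: 0.0094
```

Call:
servo_tool(
  steps=[
    [1,0,0.001,0,0,0,0],
    [1,0.002,0.001,0,0,0,0],
  ],
)

```text
clock: 19.8
eef_pos: [0.5686, -0.1961, 0.3629]
tcp_rot: [[0.0, -0.197, 0.98], [-0.0, 0.98, 0.197], [-1.0, -0.0, 0.0]]
contact_force: [0.5, 0.2, -1.1]
width: 0.0094
```

Call:
servo_tool(
  steps=[
    [1,0.0015,0,0,0,0,0],
    [1,0.003,0,0,0,0,0],
  ],
)

```text
clock: 20.05
eef_pos: [0.5685, -0.1961, 0.3596]
tcp_rot: [[-0.0, -0.197, 0.98], [0.0, 0.98, 0.197], [-1.0, 0.0, -0.0]]
contact_force: [0.1, -0.4, -1.3]
width: 0.0095
```

Call:
servo_tool(
  steps=[
    [1,0.0015,0,0,0,0,0],
    [1,0.003,0,0,0,0,0],
  ],
)

```text
clock: 20.3
eef_pos: [0.5685, -0.1961, 0.3566]
tcp_rot: [[-0.0, -0.197, 0.98], [-0.0, 0.98, 0.197], [-1.0, -0.0, -0.0]]
contact_force: [-0.7, 0.8, -1.1]
width: 0.009
```

```bash
python3 -c "
from h import *
p,R,o=st();print('tip depth mm',(.094-(p[2]-.2738))*1e3)"
```

```text
t 20.3 p [ 0.5685 -0.1961  0.3566] jaw 11.38 tilt [-0. -0.] F [-0.66  0.85 -1.08] M [-0.15  0.01 -0.01] w 0.009 q6 -0.62
tip depth mm 11.15288208696838
```

Call:
servo_tool(
  steps=[
    [1,0.002,0,0,0,0,0],
    [1,0.004,0,0,0,0,0],
    [1,0.006,0,0,0,0,0],
    [1,0.008,0,0,0,0,0],
  ],
)

```text
clock: 20.8
eef_pos: [0.5686, -0.1962, 0.3493]
tcp_rot: [[0.001, -0.197, 0.98], [-0.0, 0.98, 0.197], [-1.0, -0.0, 0.001]]
contact_force: [-0.8, 0.7, 1.0]
width: 0.0095
```

Call:
servo_tool(
  steps=[
    [1,0.002,0,0,0,0,0],
    [1,0.004,0,0,0,0,0],
    [1,0.006,0,0,0,0,0],
  ],
)

```text
clock: 21.18
eef_pos: [0.5686, -0.1962, 0.343]
tcp_rot: [[0.001, -0.197, 0.98], [-0.0, 0.98, 0.197], [-1.0, -0.0, 0.001]]
contact_force: [-1.1, 0.2, 3.2]
width: 0.0095
```

Call:
servo_tool(
  steps=[
    [1,0.002,0,0,0,0,0],
    [1,0.004,0,0,0,0,0],
    [1,0.006,0,0,0,0,0],
  ],
)

```text
clock: 21.55
eef_pos: [0.5686, -0.1962, 0.3369]
tcp_rot: [[0.001, -0.197, 0.98], [-0.0, 0.98, 0.197], [-1.0, -0.0, 0.0]]
contact_force: [-0.5, 0.7, 3.7]
width: 0.0095
```

Call:
servo_tool(
  steps=[
    [1,0.002,0,0,0,0,0],
    [1,0.004,0,0,0,0,0],
    [1,0.006,0,0,0,0,0],
  ],
)

```text
clock: 21.92
eef_pos: [0.5686, -0.1962, 0.3309]
tcp_rot: [[0.001, -0.197, 0.98], [-0.0, 0.98, 0.197], [-1.0, -0.0, 0.0]]
contact_force: [-0.6, -0.6, 4.8]
width: 0.0093
```

```bash
python3 -c "
from h import *
p,R,o=st();print('tip depth mm',(.094-(p[2]-.2738))*1e3)"
```

```text
t 21.93 p [ 0.5686 -0.1962  0.3309] jaw 11.38 tilt [ 0.0005 -0.0002] F [-0.58 -0.6   4.81] M [-0.16  0.1  -0.02] w 0.0093 q6 -0.62
tip depth mm 36.91237875249917
```

Call:
servo_tool(
  steps=[
    [1,0.0015,0,0,0,0,0],
    [1,0.003,0,0,0,0,0],
    [1,0.0045,0,0,0,0,0],
  ],
)

```text
clock: 22.3
eef_pos: [0.5687, -0.1961, 0.3271]
tcp_rot: [[0.001, -0.197, 0.98], [-0.0, 0.98, 0.197], [-1.0, -0.0, 0.001]]
contact_force: [-1.0, 0.3, 8.7]
width: 0.0095
```

Call:
servo_tool(
  steps=[
    [1,0.0015,0,0,0,0,0],
    [1,0.003,0,0,0,0,0],
  ],
)

```text
clock: 22.55
eef_pos: [0.5689, -0.1962, 0.325]
tcp_rot: [[0.002, -0.197, 0.98], [-0.001, 0.98, 0.197], [-1.0, -0.001, 0.002]]
contact_force: [-1.2, -0.1, 10.2]
width: 0.0094
```

Call:
servo_tool(
  steps=[
    [1,0.001,0,0,0,0,0],
    [1,0.002,0,0,0,0,0],
  ],
)

```text
clock: 22.8
eef_pos: [0.569, -0.1963, 0.3233]
tcp_rot: [[0.002, -0.197, 0.98], [-0.001, 0.98, 0.197], [-1.0, -0.001, 0.002]]
contact_force: [-1.0, 0.3, 11.4]
width: 0.0093
```

Call:
servo_tool(
  steps=[
    [1,0.001,0,0,0,0,0],
  ],
)

```text
clock: 22.92
eef_pos: [0.569, -0.1962, 0.3222]
tcp_rot: [[0.002, -0.197, 0.98], [-0.001, 0.98, 0.197], [-1.0, -0.001, 0.002]]
contact_force: [-1.6, -0.0, 6.6]
width: 0.0095
```

Call:
servo_tool(
  steps=[
    [1,0.001,0,0,0,0,0],
  ],
)

```text
clock: 23.05
eef_pos: [0.5689, -0.1961, 0.3205]
tcp_rot: [[0.002, -0.197, 0.98], [-0.0, 0.98, 0.197], [-1.0, -0.001, 0.002]]
contact_force: [-0.9, -0.1, 7.6]
width: 0.0094
```

Call:
servo_tool(
  steps=[
    [1,0.0007,0,0,0,0,0],
  ],
)

```text
clock: 23.18
eef_pos: [0.5688, -0.1962, 0.3194]
tcp_rot: [[0.002, -0.197, 0.98], [-0.001, 0.98, 0.197], [-1.0, -0.001, 0.001]]
contact_force: [0.4, -1.2, 5.9]
width: 0.0094
```

Call:
servo_tool(
  steps=[
    [1,0.0007,0,0,0,0,0],
  ],
)

```text
clock: 23.3
eef_pos: [0.5688, -0.1963, 0.3188]
tcp_rot: [[0.002, -0.197, 0.98], [-0.001, 0.98, 0.197], [-1.0, -0.001, 0.001]]
contact_force: [-1.0, -0.9, 7.3]
width: 0.0093
```

Call:
servo_tool(
  steps=[
    [1,0.0007,0,0,0,0,0],
  ],
)

```text
clock: 23.42
eef_pos: [0.5688, -0.1964, 0.3181]
tcp_rot: [[0.002, -0.197, 0.98], [-0.001, 0.98, 0.197], [-1.0, -0.001, 0.001]]
contact_force: [0.6, -1.3, 6.7]
width: 0.0095
```

Call:
servo_tool(
  steps=[
    [1,0.0007,0,0,0,0,0],
  ],
)

```text
clock: 23.55
eef_pos: [0.5689, -0.1964, 0.3175]
tcp_rot: [[0.002, -0.197, 0.98], [-0.001, 0.98, 0.197], [-1.0, -0.002, 0.002]]
contact_force: [0.3, -0.8, 8.2]
width: 0.0097
```

Call:
servo_tool(
  steps=[
    [1,0.0007,0,0,0,0,0],
  ],
)

```text
clock: 23.68
eef_pos: [0.569, -0.1964, 0.3173]
tcp_rot: [[0.002, -0.197, 0.98], [-0.001, 0.98, 0.197], [-1.0, -0.002, 0.002]]
contact_force: [-0.8, 0.0, 9.7]
width: 0.0098
```

Call:
servo_tool(
  steps=[
    [1,0.0007,0,0,0,0,0],
  ],
)

```text
clock: 23.8
eef_pos: [0.5691, -0.1964, 0.3172]
tcp_rot: [[0.003, -0.197, 0.98], [-0.001, 0.98, 0.197], [-1.0, -0.002, 0.002]]
contact_force: [-1.4, -0.5, 12.5]
width: 0.0092
```

Call:
servo_tool(
  steps=[
    [1,0.0007,0,0,0,0,0],
  ],
)

```text
clock: 23.92
eef_pos: [0.5693, -0.1965, 0.3171]
tcp_rot: [[0.003, -0.197, 0.98], [-0.001, 0.98, 0.197], [-1.0, -0.002, 0.003]]
contact_force: [-1.4, 0.0, 14.2]
width: 0.0093
```

Call:
servo_tool(
  steps=[
    [1,-0.0015,0,0,0,0,0],
    [1,-0.0025,0,0,0,0,0],
  ],
)

```text
clock: 24.18
eef_pos: [0.5689, -0.1963, 0.3181]
tcp_rot: [[0.002, -0.197, 0.98], [-0.001, 0.98, 0.197], [-1.0, -0.002, 0.002]]
contact_force: [-0.2, -1.3, 7.2]
width: 0.0094
```

Call:
servo_tool(
  steps=[
    [1,-0.001,0,0,0,0,0],
    [1,-0.002,0,0,0,0,0],
  ],
)

```text
clock: 24.42
eef_pos: [0.5688, -0.1963, 0.3196]
tcp_rot: [[0.002, -0.197, 0.98], [-0.001, 0.98, 0.197], [-1.0, -0.001, 0.001]]
contact_force: [-0.4, -0.2, 4.2]
width: 0.0097
```

Call:
servo_tool(
  steps=[
    [1,-0.001,0,0,0,0,0],
    [1,-0.0015,0,0,0,0,0],
  ],
)

```text
clock: 24.68
eef_pos: [0.5685, -0.1962, 0.3197]
tcp_rot: [[0.0, -0.197, 0.98], [-0.0, 0.98, 0.197], [-1.0, -0.0, -0.0]]
contact_force: [1.6, -1.5, -0.7]
width: 0.0097
```

Call:
servo_tool(
  steps=[
    [1,-0.0008,0,0,0,0,0],
    [1,-0.0008,0,0,0,0,0],
  ],
)

```text
clock: 24.92
eef_pos: [0.5683, -0.196, 0.3199]
tcp_rot: [[-0.001, -0.197, 0.98], [0.0, 0.98, 0.197], [-1.0, 0.001, -0.001]]
contact_force: [1.7, -0.9, -4.5]
width: 0.0094
```

```bash
python3 -c "
from h import *
p,R,o=st();print('tip depth mm',(.094-(p[2]-.2738))*1e3)"
```

```text
t 24.93 p [ 0.5683 -0.196   0.3199] jaw 11.38 tilt [-0.0012  0.0004] F [ 1.7  -0.86 -4.48] M [-0.65 -0.52  0.01] w 0.0094 q6 -0.62
tip depth mm 47.881369709504376
```

Call:
servo_tool(
  steps=[
    [1,0.0012,0,0,0,0,0],
    [-1,0.0012,0,0,0,0,0],
    [-1,0.0012,0,0,0,0,0],
    [-1,0.0012,0,0,0,0,0],
    [-1,0.0012,0,0,0,0,0],
    [-1,-0.02,0,0,0,0,0],
    [-1,-0.05,0,0,0,0,0],
    [-1,-0.1,0,0,0,0,0],
    [-1,-0.1,0,0,0,0,0],
  ],
)

```text
clock: 26.05
eef_pos: [0.5694, -0.1965, 0.4292]
tcp_rot: [[0.011, -0.197, 0.98], [-0.005, 0.98, 0.197], [-1.0, -0.007, 0.01]]
contact_force: [0.2, -0.7, -0.0]
width: 0.084
```

Call:
servo_tool(
  steps=[
    [-1,0,0.06,-0.05,0,0,0],
    [-1,0,0.12,-0.1,0,0,0],
    [-1,0,0.18,-0.15,0,0,0],
    [-1,0,0.22,-0.2,0,0,0],
    [-1,0,0.22,-0.2,0,0,0],
    [-1,0,0.22,-0.2,0,0,0],
  ],
)

```text
clock: 26.8
eef_pos: [0.327, -0.0187, 0.4218]
tcp_rot: [[0.004, -0.199, 0.98], [-0.001, 0.98, 0.199], [-1.0, -0.001, 0.004]]
contact_force: [1.3, -0.4, -0.6]
width: 0.095
```

Run:
```python
from h import *
p,R,o=st()
c=cam('side');t=cam('top')
for n,k in(('side',c),('top',t)): cv2.imwrite('pics/%s8.png'%n,k['frame'][:,:,::-1])
cv2.imwrite('pics/side8z.png',cv2.resize(c['frame'][110:230,300:400,::-1],None,fx=5,fy=5,interpolation=cv2.INTER_CUBIC))
cv2.imwrite('pics/top8z.png',cv2.resize(np.clip(t['frame'][170:250,330:440,::-1]*2.,0,255).astype(np.uint8),None,fx=7,fy=7,interpolation=cv2.INTER_CUBIC))
for z in(.0455,.048,.0505): print(z,proj(c,[[.5661,-.1833,.094-z+.116]]))
```

```text
t 26.8 p [ 0.327  -0.0187  0.4218] jaw 11.5 tilt [ 0.0038 -0.0007] F [ 1.3  -0.44 -0.63] M [-0.04  0.03 -0.05] w 0.095 q6 -0.42
0.0455 [[346.8255117  131.66066658]]
0.048 [[346.81712716 132.4880355 ]]
0.0505 [[346.80876131 133.31356086]]
```

View pics/side8z.png

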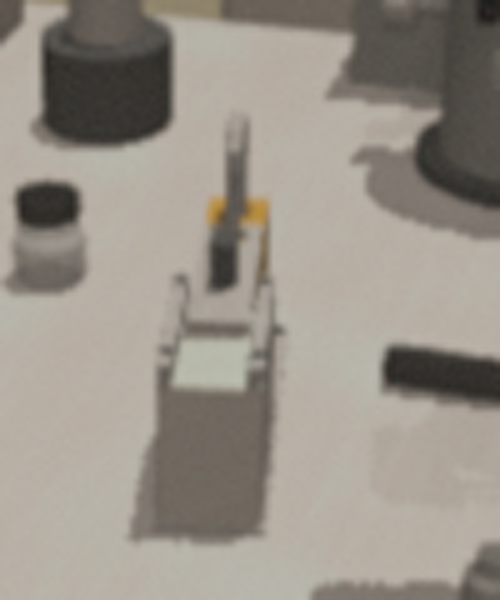

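View pics/top8z.png

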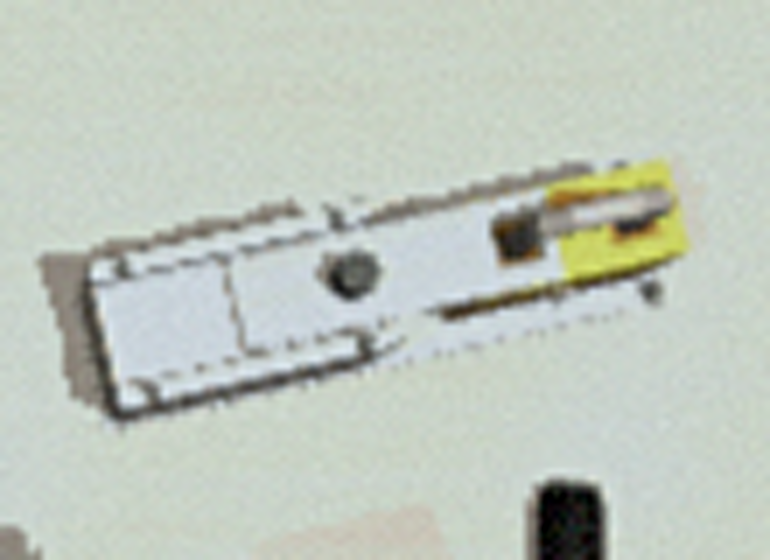

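View pics/side8.png

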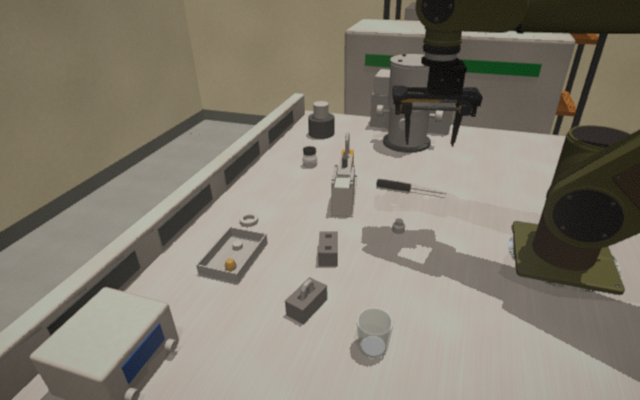

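```bash
python3 -c "
from plant import *
print(observe()['clock'],finish_job())"
```

```text
the job is handed in; nothing more can be done
26.9 None
```

The bay is locked out: the bolt is home, and the wide shackle is through the bolt's eye, clicked into the lock body and staying down by itself. I handed it in at 26.9 s.

**Bolt:** I gripped the knob and slid the bolt until it met its stop at about 8 N. The top picture then showed the +y bore centred in the eye.

**Shackle pickup:** The shackle was leaning in its stand after the first picture. I centred the gripper on its legs, then gripped it at the bow, which stood it upright.

**Insertion:** The legs entered without any noticeable side force. The highest wrist reading on the way down was 11.4 N. It then dropped, and the firm stop came at about 51 mm depth. The largest push on the lock was about 15 N, allowing for the shackle's weight.

**Last checks:**
- **Latch:** Before I let go, the shackle held against an upward pull of about 3 N on top of the spring pads.
- **Staying down:** After release the side picture shows the top of the bow at row 132.4. That matches about 48 mm depth, and it had not risen by the roughly 33 mm expected of an unlatched shackle.
- **Rest of the scene:** The wide picture shows the spare shackle and the other items apparently where they were, and the gripper is clear of everything.

**What did not match:** The first force drop was at about 46 mm, and the stop was about 5 mm deeper, not the 1–2 mm described. The click itself was probably later, near 48 mm, and the holding test confirms the latch.

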